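# Put the ring clamp away in the push-to-open tool box

### The arm

A 6-joint arm with a two-finger parallel gripper is mounted at the origin on a cart in front of the work surface, level with it; the furniture and walls round the work are solid. World frame = base frame: x ahead of the robot, y to its left, z up, the work surface at z = 0. Lengths are in m, angles in rad, forces in N, time in s.
With the tool pointing down it reaches from about 0.25 to 0.725 m from the base axis. Payload 4 kg.
Tool frame: the origin (TCP) lies on the centre line of the jaws, within the pads' length; the fingertips stand 17 mm ahead of it and the grasp point (between the pads) lies 2 mm behind it (ctrl.tips_ahead is the distance from the TCP to the fingertips, in m); z points along the fingers, y is the line along which they close (so a half turn about z gives the same grasp; the last joint's range is limited). The gripper opens to 85 mm and grips with 20 to 120 N. Pads are 22 mm wide; open, the fingers measure 114 mm over their backs; the gripper's body (76 mm by 85 mm) begins 54 mm behind the grasp point. The pads swing forward as they close: fully open they stand 13 mm farther back than shut.
Start: joints at [-1.29, 0.241, 0.005, 1.335, 0, 1.571], TCP at [0.139, -0.48, 0.248] pointing down, gripper open.
Joint ranges: [-2.72, 2.72], [-1.05, 1.87], [-1.09, 1.28], [-1.99, 2.15], [-1.42, 1.44], [-3.14, 3.14]. Speed limits (rad/s): [2.79, 2.79, 3.14, 3.14, 3.14, 3.14].

### API

Orientations are given as [roll, pitch, yaw] about the fixed x, y, z axes, in that order (R = Rz(yaw) Ry(pitch) Rx(roll)).
In Python, from rig import monitor, eyes, ctrl gives the robot as it stands. The module is installed in compiled form; this text tells all that it offers.
- The arm moves only by the shell command python3 -m crank 'ROWS' [FORCE]. ROWS is JSON, one flat list of numbers, 7 for each row, row after row: the opening, from 0 (shut) to 1 (fully open), then the shift along the tool's x, y, z as a fraction of full scale, then the turn, a rotation vector about the tool's x, y, z as a fraction of full scale. In form: [jaw, dx, dy, dz, rx, ry, rz, jaw, dx, dy, dz, rx, ry, rz, ...]. A call has 1 to 5 rows; each row shifts and turns the commanded pose from where the row before left it, along the tool's axes as they then stand; what a row does not reach is not made up. Full scale, the value 1, is 50 cm for a shift and 180 degrees for a turn. A row lasts 1/8 s, in which the tool goes at most 62.5 mm and 10.7 degrees, less where a joint would pass 70% of its speed; a pose out of reach is approached as far as the arm can. A call with a number of a shift or a turn outside -1 to 1 is refused whole. A call with a gripper value outside its range is refused whole. The fingers move at their own pace and stop on an object; FORCE is the grip in N (left out, the last holds). Time passes only in rows, so rows that do not move let the fingers close. It gives the time, the measured TCP pose, the force, the opening and the grip force at its end, in the units of the state.
- monitor.state(): the state, without advancing time (a new reading comes with each control period).
- eyes.get_image(name): name is "scene" or "top"; returns the picture (480x640x3 uint8, blue, green, red); there is no depth.
- eyes.camera_model(name): a dict with "fovy" (degrees; the focal length in pixels is half the picture's height over the tangent of half this angle, whatever the lens; pixels are square), "cx", "cy" (the principal point, pixels), "k1" (the pictures are not rectified: a ray, as slopes to the right and down, at radius r is drawn at 1 + k1 r^2 times it, then the intrinsics apply), "position" and "attitude" of the camera in the world. Camera axes: x right, y up, looking along -z (the intrinsics and any distortion apply to the point x, -y, -z); pixel columns grow to the right and rows downward; lengths in m; the calibration is good to about 2 mm. A picture is of the moment at which its call begins. camera_model takes no time and is no camera call.
- ctrl.sign_off(): hands the job in; it is judged then, once.
The state is a dict: "clock": time; "qpos": joint angles; "qd": joint speeds; "joint_torque": joint torques, N m; "position": TCP position; "tool_rot": TCP orientation; "ft_force": force on the tool from outside, world axes, zero at the start; "moment": the same for the moment, N m; "grip_width": finger opening in m; "grip_force": force on a finger pad.
Only numpy, scipy, OpenCV 4.12 (cv2) and the standard library are available. Lean on these libraries where they do the work, as an engineer would, in place of code of your own. Each camera call takes 0.05 s, during which the arm holds its last target. There are 200 camera calls.

### The job

Put the wooden ring clamp away in the handleless push-to-open tool box: press the tray's front right in and let go so that the tray springs out, lay the clamp flat between the four saddle blocks without dropping it, then press the tray fully in once more, let go, and check that it has stayed latched shut. Leave everything else on the table where it is.

Things in the scene. Friction and masses are not known exactly. Their poses are not given: they have to be found in the camera images.
- tool_box: Fixed housing, pale wood, 184 wide (y) x 172 deep (x) x 62 mm high, on the table. Origin at table level under the middle of its front edge; x points into the box, away from the robot at yaw 0. The tray slides out along -x. With the tray out, the front edge is 54 mm behind tray_saddle; its opening ends 53 mm above the table, so a clamp not lying flat on the felt may jam there.
- tray (a joint): How far the tray stands out, in m: 0 latched (start), -0.0075 hard stop, 0.088 sprung out. Push-push latch: a press to the stop, then letting go, releases a latched tray (a spring drives it out in about 1 s) or latches one that was out (it comes back to 0). A press ending over 1.5 mm short of the stop may do neither. The spring gives 3 to 5 N; 12 N surely reaches the stop, off centre too.
- tray_press (a point): Centre of the outer face of the tray's dark wooden front, 38 mm above the table, marked by a round brass plate 32 mm wide; no handle. Moves with the tray; x points into the box, y along the front. The front is 184 mm wide, 12 thick, from 10 to 66 mm above the table. Its outer face stands 21 mm before the housing's front edge when latched, 109 mm when sprung out.
- tray_saddle (a point): Middle of the clamp's place on the tray's felt floor, 26.5 mm above the table, 55 mm behind the front's outer face; axes as tray_press. Four dark blocks, 20 mm long (y), 10 high, centred 43 mm either side in y, leave 36 mm between them in x. The clamp lies along y. Inside, the tray is 140 mm wide (y); free in x from 43 mm before this point (front) to 46 behind (divider, 44 mm above the table).
- ring_clamp: Wooden ring clamp, a block 124 long (y) x 30 wide (x) x 23 mm high, 40 to 85 g, flat on the table before the tray, clear of its travel, to the left or the right; the block that is not green. Origin at the centre of its underside. Which of its ends points where does not matter.
- polish_bar: Green bar of polishing compound, 78 long (y) x 28 wide (x) x 24 mm high, loose; it lies beside the clamp before the tray. Origin at the centre of its underside. Leave it there.
- pliers: Flat pliers with red handles, 139 x 42 x 11 mm, loose, to the right of the tool box. Origin at the centre of the underside. Leave them there.

How it is judged:
On the way, in this order (a step that is already met when the one before it is completed fails the run):
1. the tray has been released and stands sprung out (value of joint tray above 0.075 m), for 0.3 s.
2. the ring clamp lies flat between the saddle blocks of the open tray, let go (value of joint tray above 0.06 m and x of ring_clamp in the frame of tray_saddle between -0.009 and 0.009 m and y of ring_clamp in the frame of tray_saddle between -0.012 and 0.012 m and z of ring_clamp in the frame of tray_saddle below 0.005 m and contact force between the fingers and ring_clamp below 0.1 N), for 0.3 s.
At the end, for the whole second after the job is handed in: Tray held shut by its own latch, within 3 mm of its latched place and still; ring clamp still and flat between the saddle blocks (within 9 mm front to back, 12 mm sideways, at most 5 mm above the felt); polishing bar and pliers within 40 mm of their starts (value of joint tray between -0.003 and 0.003 m and velocity of joint tray between -0.01 and 0.01 m/s and x of ring_clamp in the frame of tray_saddle between -0.009 and 0.009 m and y of ring_clamp in the frame of tray_saddle between -0.012 and 0.012 m and z of ring_clamp in the frame of tray_saddle below 0.005 m and angle between ring_clamp's own z axis and vertical below 0.15 rad and linear speed of ring_clamp below 0.02 m/s and distance of each of polish_bar, pliers from where it was at the start of the episode below 0.04 m); the robot touches nothing.
It fails at once if the polishing bar or the pliers are pushed away by more than 40 mm (distance of any of polish_bar, pliers from where it was at the start of the episode above 0.04 m).
It fails at once if the ring clamp is dropped (falls freely from more than about 25 mm) (linear speed of ring_clamp above 0.7 m/s and contact force between the fingers and ring_clamp below 0.1 N).
It also fails if it takes over 70 s, if anything falls off the work surface, if the arm or the gripper's body presses on something with over 40 N, if the wrist force passes 120 N, or if a joint passes its speed limit or range.

## Working session

There is one attempt and no reset: what is moved stays moved. The work goes in short steps, Python scripts to look and compute and a shell command to move; the robot and the scene stay as the last step left them, time stands still between calls to the robot, and variables do not carry over. Pictures are saved under pics/ and viewed, at most 10 in all, crops included, and the job is handed in when it is done.

```bash
mkdir -p pics
cat > h.py <<'E'
import numpy as np,cv2
from scipy.spatial.transform import Rotation as R
from rig import monitor,eyes,ctrl
def cam(n):
    m=eyes.camera_model(n); f=240/np.tan(np.radians(m["fovy"])/2)
    a=np.array(m["attitude"],float)
    Rm=a if a.shape==(3,3) else R.from_euler('xyz',a).as_matrix()
    return m,f,Rm
def w(n,u,v,z):
    m,f,Rm=cam(n)
    d=np.array([(u-m["cx"])/f,(v-m["cy"])/f]); s=d.copy()
    for _ in range(50): s=d/(1+m["k1"]*(s@s))
    r=Rm@np.array([s[0],-s[1],-1]); p=np.array(m["position"])
    return p+r*(z-p[2])/r[2]
def px(n,P):
    m,f,Rm=cam(n); c=Rm.T@(np.array(P)-m["position"]); s=np.array([c[0],-c[1]])/-c[2]
    s=s*(1+m["k1"]*(s@s)); return s*f+[m["cx"],m["cy"]]
E
python3 - <<'E'
from h import *
for n in("scene","top"):
    cv2.imwrite(f"pics/{n}0.png",eyes.get_image(n)); print(eyes.camera_model(n))
print(monitor.state())
E
```

```text
{'fovy': 45.903278111806394, 'cx': 320.963887142985, 'cy': 237.0223144269477, 'k1': 0.05550185167019507, 'position': array([-0.09998796,  0.62285984,  0.64335349]), 'attitude': array([ 1.01567358,  0.00737813, -2.40455813])}
{'fovy': 51.02984506872531, 'cx': 323.077035303315, 'cy': 234.97090604426825, 'k1': -0.04398162120219412, 'position': array([ 0.473328  , -0.0659466 ,  0.97702603]), 'attitude': array([ 0.081025  ,  0.01589496, -1.5807063 ])}
{'clock': 0.1, 'qpos': array([-1.28999820e+00,  2.41333536e-01,  3.88246095e-03,  1.33520507e+00,
        2.22962804e-05,  1.57076923e+00]), 'qd': array([ 1.52128326e-03, -3.40267753e-03,  3.33737854e-03,  9.96746345e-05,
        1.32399526e-03,  1.08577999e-03]), 'joint_torque': array([ 2.09914233e-04, -3.73137224e+01,  2.53009933e+01,  1.08270912e-02,
        6.07143033e-05,  6.34319392e-06]), 'position': array([ 0.13842206, -0.47991143,  0.24751297]), 'tool_rot': array([-3.13973284e+00, -2.23466413e-05,  2.80825188e-01]), 'ft_force': array([-0.30536826, -0.11657305,  0.14217812]), 'moment': array([ 0.02323463,  0.02939054, -0.00494204]), 'grip_force': 0.0, 'grip_width': 0.08561126755184024}
```

View pics/top0.png

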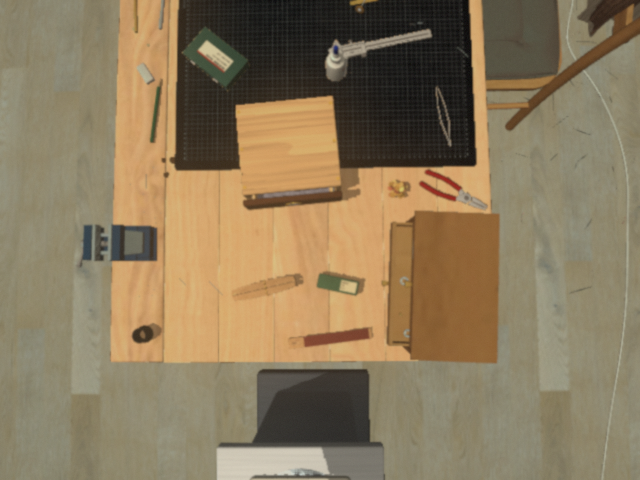

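View pics/scene0.png

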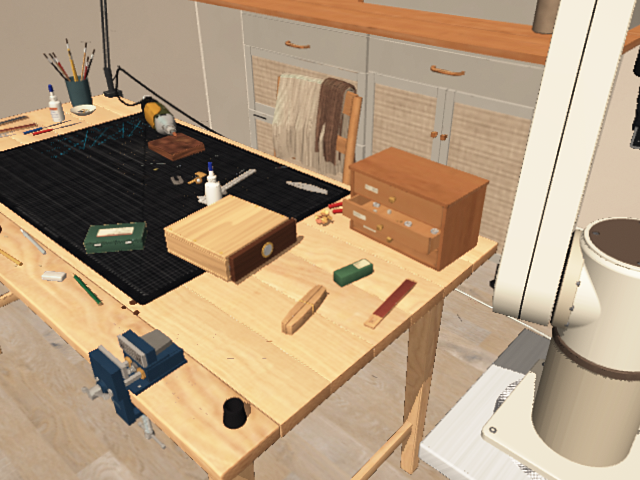

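The top view shows the box with corners near (236,105), (333,96), (340,192) and (243,197), and its dark front just below. The clamp lies from (233,296) to (302,279), the green bar is at (340,283), and the pliers are at (452,190). I'll enlarge to read these more closely.

Run:
```python
import cv2
a=cv2.imread("pics/top0.png")[180:305,225:375]
b=cv2.imread("pics/scene0.png")[195:345,160:385]
cv2.imwrite("pics/c1.png",cv2.resize(a,None,fx=5,fy=5,interpolation=cv2.INTER_CUBIC)[:600,:800])
cv2.imwrite("pics/c2.png",cv2.resize(b,None,fx=3.5,fy=3.5,interpolation=cv2.INTER_CUBIC)[:600,:800])
```

```text
(no output)
```

View pics/c1.png

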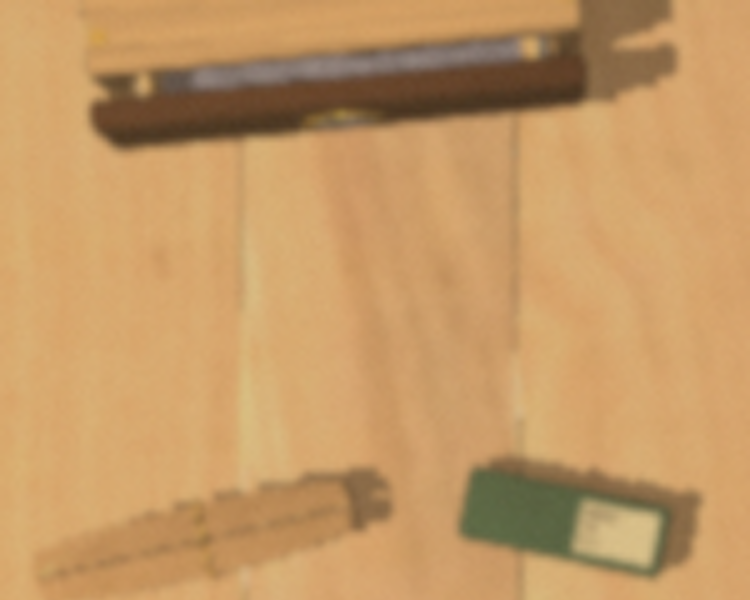

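View pics/c2.png

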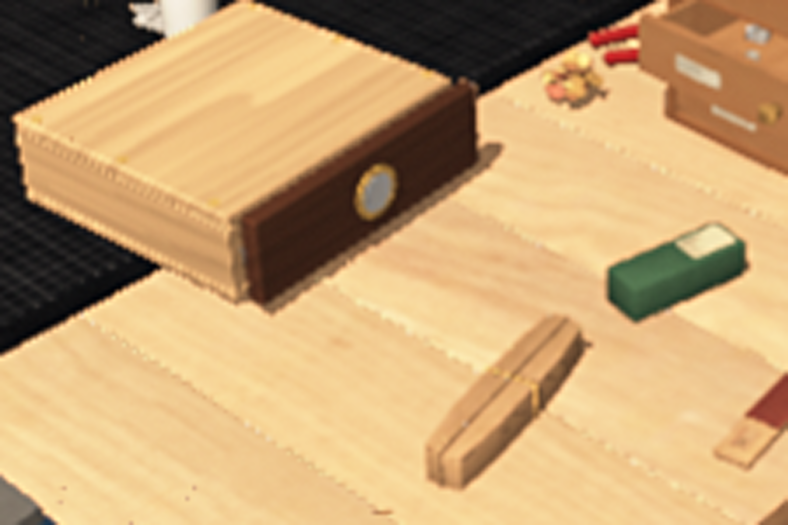

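```bash
cat > m.py <<'E'
from h import *
t=lambda x,y,z:w("top",225+x/5-.4,180+y/5-.4,z)
s=lambda x,y,z:w("scene",160+x/3.5-.36,195+y/3.5-.36,z)
np.set_printoptions(precision=4,suppress=True)
if __name__=="__main__":
    print("clamp top ends",t(40,577,.023),t(352,504,.023),"scene",s(447,453,.023),s(569,323,.023))
    print("plate s",s(376,192,.038),"t",t(345,120,.038))
    print("front top outer edge s",s(247,222,.066),s(466,84,.066),"bottom",s(262,305,.01),s(478,160,.01))
    for c in [(236,105),(333,96),(340,190),(243.5,195.5)]: print("box top",w("top",*c,.062))
    print("box s",s(15,120,.062),s(245,0,.062))
    print("bar",[t(*c,.024) for c in [(482,467),(667,507),(657,577),(462,535)]])
    print("pliers",w("top",452,190,.005))
E
python3 m.py
```

```text
clamp top ends [0.4388 0.121  0.023 ] [0.4653 0.0024 0.023 ] scene [0.4329 0.1258 0.023 ] [0.4583 0.0112 0.023 ]
plate s [0.6072 0.0074 0.038 ] t [0.6097 0.0032 0.038 ]
front top outer edge s [0.6039 0.1002 0.066 ] [ 0.6198 -0.0782  0.066 ] bottom [0.6042 0.096  0.01  ] [ 0.6199 -0.0859  0.01  ]
box top [0.7946 0.109  0.062 ]
box top [ 0.8088 -0.0733  0.062 ]
box top [ 0.6304 -0.0841  0.062 ]
box top [0.6225 0.094  0.062 ]
box s [0.7879 0.1164 0.062 ] [ 0.8043 -0.0661  0.062 ]
bar [array([ 0.4788, -0.0469,  0.024 ]), array([ 0.463 , -0.1166,  0.024 ]), array([ 0.4368, -0.1124,  0.024 ]), array([ 0.4532, -0.0391,  0.024 ])]
pliers [ 0.6377 -0.3039  0.005 ]
```

Run:
```python
from m import *
print(w("scene",440,267,0), [ (z,w("scene",437,205,z)) for z in (.1,.13,.16)])
for c in [(413,360),(498,362),(498,213),(415,211)]: print(w("top",*c,.13))
```

```text
[ 0.3493 -0.2149  0.    ] [(0.1, array([ 0.4003, -0.2659,  0.1   ])), (0.13, array([ 0.3727, -0.2168,  0.13  ])), (0.16, array([ 0.345 , -0.1677,  0.16  ]))]
[ 0.3325 -0.2003  0.13  ]
[ 0.3274 -0.3416  0.13  ]
[ 0.5763 -0.3502  0.13  ]
[ 0.5813 -0.2093  0.13  ]
```

```bash
python3 -m crank '[0,0.0973,-0.0639,0,0,0,0, 0,0.0973,-0.0639,0,0,0,0, 0,0.0973,-0.0639,0,0,0,0, 0,0.0973,-0.0639,0,0,0,0, 0,0.0973,-0.0639,0,0,0,0]' 20; python3 -m crank '[0,0.0973,-0.0639,0,0,0,0, 0,0.0973,-0.0639,0,0,0,0, 0,0.0973,-0.0639,0,0,0,0, 0,0.0973,-0.0639,0,0,0,0, 0,0.0973,-0.0639,0,0,0,0]'
```

```text
clock: 0.72
position: [0.3288, -0.2579, 0.2481]
tool_rot: [-3.141, 0.0, 0.28]
ft_force: [0.1, -0.3, -0.4]
grip_width: 0.0002
grip_force: 0.0
clock: 1.35
position: [0.5183, -0.0369, 0.2479]
tool_rot: [3.142, 0.001, 0.281]
ft_force: [-0.1, -1.7, 0.0]
grip_width: 0.0
grip_force: 0.0
```

```bash
python3 -m crank '[0,0.09,-0.062,0,0,0,0, 0,0,0,0.1,0,0,0.031, 0,0,0,0.1,0,0,0.031, 0,0,0,0.1,0,0,0, 0,0,0,0,0,0,0]'; python3 -m crank '[0,0,0,0.1,0,0,0, 0,0,0,0,0,0,0,0,0,0,0,0,0,0]'
```

```text
clock: 1.98
position: [0.5478, 0.0037, 0.0939]
tool_rot: [-3.141, 0.011, 0.086]
ft_force: [-0.6, -0.0, 0.7]
grip_width: 0.0001
grip_force: 0.0
clock: 2.35
position: [0.5537, 0.0036, 0.0508]
tool_rot: [3.141, -0.003, 0.086]
ft_force: [0.8, 0.2, -0.0]
grip_width: -0.0001
grip_force: 0.0
```

Run:
```python
from h import *
for n in("scene","top"): cv2.imwrite(f"pics/{n}1.png",eyes.get_image(n))
a=cv2.resize(cv2.imread("pics/scene1.png")[170:320,160:360],None,fx=3,fy=3,interpolation=2)
b=cv2.resize(cv2.imread("pics/top1.png")[150:300,240:360],None,fx=3,fy=3,interpolation=2)
cv2.imwrite("pics/c3.png",np.hstack([a,b])[:, :800] if a.shape[1]+b.shape[1]<=800 else cv2.resize(np.hstack([a,b]),(800,375)))
```

```text
(no output)
```

View pics/c3.png

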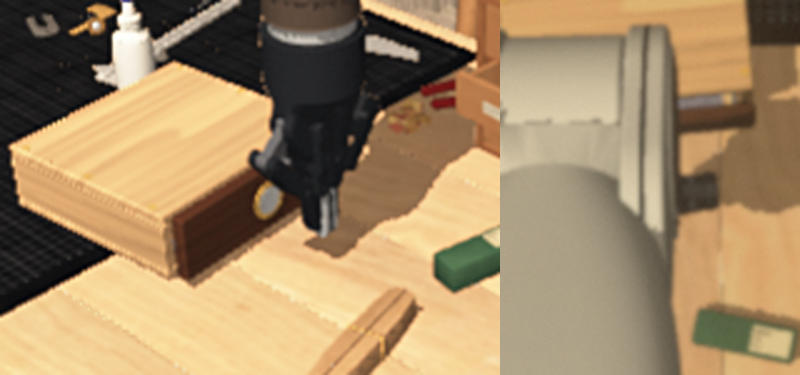

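```bash
python3 -m crank '[0,0.06,0,0.01,0,0,0, 0,0,0,0,0,0,0]'; python3 -m crank '[0,0.012,0,0,0,0,0, 0,0.008,0,0,0,0,0, 0,0,0,0,0,0,0]'
```

```text
clock: 2.7
position: [0.5852, 0.0063, 0.0455]
tool_rot: [3.141, -0.006, 0.086]
ft_force: [-0.2, 0.7, -0.3]
grip_width: 0.0
grip_force: 0.0
clock: 3.08
position: [0.5921, 0.0071, 0.0436]
tool_rot: [3.142, -0.0, 0.086]
ft_force: [-0.6, -0.4, -0.5]
grip_width: -0.0001
grip_force: 0.0
```

```bash
for i in 1 2 ; do python3 -m crank '[0,0.008,0,0,0,0,0, 0,0,0,0,0,0,0]' | head -4; done
```

```text
clock: 3.32
position: [0.5962, 0.0074, 0.0433]
tool_rot: [-3.142, -0.0, 0.086]
ft_force: [0.3, -0.2, -0.4]
clock: 3.58
position: [0.5989, 0.0077, 0.0429]
tool_rot: [3.142, 0.002, 0.086]
ft_force: [-4.2, -0.8, 1.8]
```

```bash
for i in 1 2 ; do python3 -m crank '[0,0.008,0,0,0,0,0, 0,0,0,0,0,0,0]' | head -4; done
```

```text
clock: 3.82
position: [0.6031, 0.008, 0.0429]
tool_rot: [-3.142, 0.002, 0.086]
ft_force: [-4.8, -0.8, 0.4]
clock: 4.08
position: [0.6063, 0.0083, 0.0426]
tool_rot: [3.142, 0.004, 0.086]
ft_force: [-6.0, 0.1, 0.6]
```

```bash
python3 -m crank '[0,0.01,0,0,0,0,0, 0,0,0,0,0,0,0, 0,0,0,0,0,0,0]' | head -4;python3 -m crank '[0,0.006,0,0,0,0,0, 0,0,0,0,0,0,0, 0,0,0,0,0,0,0]' | head -4
```

```text
clock: 4.45
position: [0.6062, 0.0083, 0.0414]
tool_rot: [-3.141, 0.014, 0.085]
ft_force: [-16.3, -1.5, 6.8]
clock: 4.82
position: [0.6062, 0.0083, 0.0414]
tool_rot: [-3.141, 0.02, 0.085]
ft_force: [-24.3, -2.5, 10.8]
```

```bash
python3 -m crank '[0,-0.125,0,0,0,0,0, 0,-0.125,0,-0.01,0,0,0, 0,0,0,-0.125,0,0,0, 0,0,0,-0.125,0,0,0,0,0,0,-0.125,0,0,0]' | head -4; python3 -m crank '[1,-0.1,-0.1,-0.125,0,0,0.05, 1,0,-0.05,0,0,0,-0.055,1,0,0,0,0,0,-0.055,1,0,0,0,0,0,-0.055,1,0,0,0,0,0,-0.055]' | head -4
python3 - <<'E'
from h import *
for n in("scene","top"): cv2.imwrite(f"pics/{n}2.png",eyes.get_image(n))
E
```

```text
clock: 5.45
position: [0.4923, -0.0015, 0.2383]
tool_rot: [3.142, -0.004, 0.086]
ft_force: [1.6, 0.1, 0.6]
clock: 6.08
position: [0.4568, 0.0198, 0.2787]
tool_rot: [-3.123, -0.02, 0.669]
ft_force: [-1.2, 1.2, -0.2]
```

View pics/scene2.png

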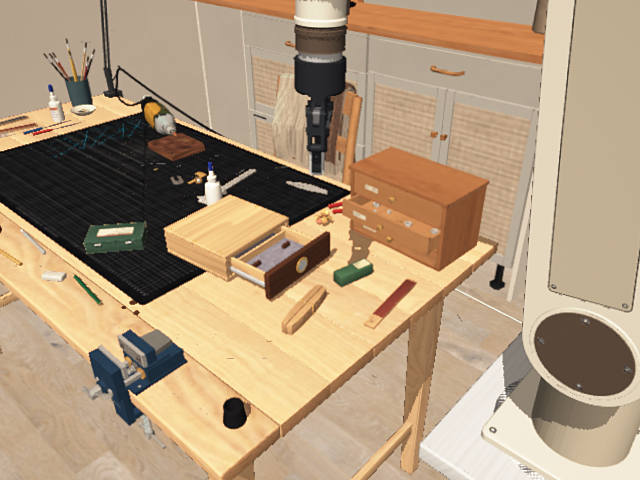

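The tray has sprung out, with its brass plate now at (302,266). The clamp (304,309) and the bar (353,272) haven't moved. Next I'll align the gripper with the clamp.

```bash
python3 -m crank '[0.65,0,0,0,0,0,-0.058,0.65,0,0,0,0,0,-0.058,0.65,0,0,0,0,0,-0.058,0.65,0,0,0,0,0,-0.058,0.65,0,0,0,0,0,-0.058]' | tail -1; python3 -m crank '[0.65,0,0,0,0,0,-0.058,0.65,0,0,0,0,0,0]'
cat > go.py <<'E'
import sys
from h import *
s=monitor.state(); Rm=R.from_euler('xyz',s["tool_rot"])
t=np.array([float(a) for a in sys.argv[1:4]]); Rt=R.from_euler('xyz',[np.pi,0,float(sys.argv[4])])
np.set_printoptions(precision=4,suppress=True)
print(s["clock"],s["position"],s["tool_rot"],"shift",Rm.inv().apply(t-s["position"])/.5,"turn",(Rm.inv()*Rt).as_rotvec()/np.pi)
E
python3 go.py .45 .065 .021 1.79
python3 - <<'E'
from h import *
b=cv2.imread("pics/top2.png")[130:310,220:360]
cv2.imwrite("pics/c4.png",cv2.resize(b,None,fx=3.3,fy=3.3,interpolation=2))
E
```

```text
grip_force: 0.0
clock: 7.05
position: [0.4561, 0.0196, 0.2782]
tool_rot: [3.135, -0.026, 1.752]
ft_force: [-1.0, 0.1, -0.3]
grip_width: 0.0557
grip_force: 0.0
7.05 [0.4561 0.0196 0.2782] [ 3.1348 -0.0263  1.7521] shift [0.078  0.0009 0.5166] turn [ 0.0023 -0.0083 -0.0121]
```

View pics/c4.png

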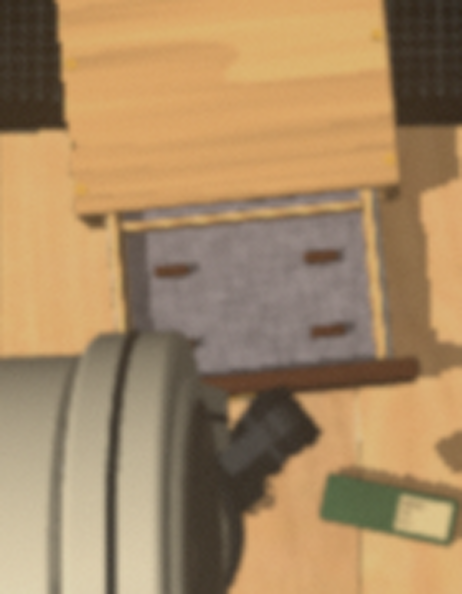

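The open tray shows a rear-left block at (175,270), a rear-right one at (320,257) and a front-right one at (327,331) in the crop. The bar is untouched. Now the tilt correction and the descent.

```bash
python3 -m crank '[0.65,0.078,0,0,0.0023,-0.0083,-0.012,0.65,0,0,0.12,0,0,0,0.65,0,0,0.12,0,0,0,0.65,0,0,0.12,0,0,0,0.65,0,0,0,0,0,0]' | head -3; python3 go.py .45 .065 .021 1.79
python3 - <<'E'
from h import *
cv2.imwrite("pics/scene3.png",eyes.get_image("scene"))
q=lambda x,y,z:w("top",220+x/3.3-.35,130+y/3.3-.35,z)
a,b,c=[q(*p,.0365) for p in [(172,270),(318,257),(325,331)]]
print(a,b,c,"mid",(a+c)/2,"width",a-b,"front outer edge ends",q(417,380,.066))
cv2.imwrite("pics/c5.png",cv2.resize(cv2.imread("pics/scene3.png")[200:350,220:400],None,fx=4,fy=4,interpolation=2))
E
```

```text
clock: 7.68
position: [0.4439, 0.0574, 0.0952]
tool_rot: [-3.13, -0.001, 1.79]
7.675 [0.4439 0.0574 0.0952] [-3.13   -0.0014  1.7904] shift [0.012  0.0169 0.1483] turn [-0.0037 -0.0004  0.0001]
[0.59546067 0.04468382 0.0365    ] [ 0.60192522 -0.0389463   0.0365    ] [ 0.55941694 -0.04256174  0.0365    ] mid [0.57743881 0.00106104 0.0365    ] width [-0.00646455  0.08363012  0.        ] front outer edge ends [ 0.52909871 -0.09363039  0.066     ]
```

View pics/c5.png

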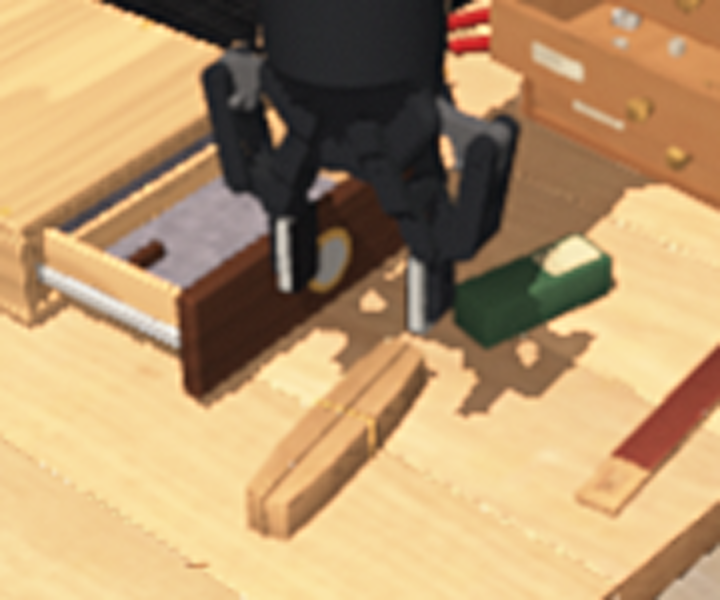

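Run:
```python
from h import *
for z in (.08,.087): print(w("scene",220+352/4-.37,200+308/4-.37,z))
for z in (.08,.087):print(w("scene",220+287/4-.37,200+288/4-.37,z),w("scene",220+418/4-.37,200+328/4-.37,z))
```

```text
[0.44492258 0.06233285 0.08      ]
[0.43815175 0.06929773 0.087     ]
[0.47585355 0.07023142 0.08      ] [0.4144875  0.05435147 0.08      ]
[0.46869838 0.07709816 0.087     ] [0.40809484 0.06141552 0.087     ]
```

```bash
python3 -m crank '[0.65,0.012,0.015,0.03,-0.0037,0,0,0.65,0,0,0.06,0,0,0,0.65,0,0,0.04,0,0,0,0.65,0,0,0,0,0,0]' ; python3 go.py .449 .065 .021 1.79
```

```text
clock: 8.22
position: [0.4561, 0.0657, 0.0356]
tool_rot: [3.129, -0.0, 1.792]
ft_force: [1.0, -0.6, -0.2]
grip_width: 0.0554
grip_force: 0.0
8.225 [0.4561 0.0657 0.0356] [ 3.1289 -0.0002  1.7924] shift [ 0.0018 -0.0146  0.0289] turn [ 0.004  -0.0001  0.0008]
```

```bash
python3 -m crank '[0.65,0,0,0,0,0,0,0.65,0,0,0,0,0,0]' >/dev/null; python3 go.py .449 .065 .021 1.79
```

```text
8.475 [0.4561 0.0657 0.0357] [ 3.1279 -0.      1.7936] shift [ 0.0018 -0.0145  0.0291] turn [ 0.0044 -0.      0.0011]
```

```bash
python3 -m crank '[0.65,0.002,-0.0145,0.01,0.0044,0,0.001,0.65,0,0,0.019,0,0,0,0.65,0,0,0,0,0,0]' >/dev/null; python3 go.py .449 .065 .021 1.79; python3 -m crank '[0,0,0,0,0,0,0,0,0,0,0,0,0,0,0,0,0,0,0,0,0,0,0,0,0,0,0,0]' 30;  python3 go.py .449 .065 .021 1.79
```

```text
8.85 [0.446  0.0647 0.0183] [-3.1354 -0.0006  1.791 ] shift [-0.0008  0.0059 -0.0055] turn [-0.002  -0.0002  0.0003]
clock: 9.35
position: [0.4476, 0.0649, 0.0196]
tool_rot: [-3.139, -0.0, 1.791]
ft_force: [1.4, 0.1, 1.3]
grip_width: 0.0263
grip_force: 30.4
9.35 [0.4476 0.0649 0.0196] [-3.1388 -0.0003  1.7909] shift [-0.0004  0.0028 -0.0029] turn [-0.0009 -0.0001  0.0003]
```

```bash
python3 -m crank '[0,0,0,-0.05,0,0,0,0,0,0,-0.08,0,0,0,0,0,0,-0.07,0,0,0,0,0,0,0,0,0,0,0,0,0,0,0,0,0]'; python3 go.py .577 .004 .12 1.657;  python3 - <<'E'
from h import *
cv2.imwrite("pics/scene4.png",eyes.get_image("scene"))
cv2.imwrite("pics/c6.png",cv2.resize(cv2.imread("pics/scene4.png")[180:330,220:400],None,fx=4,fy=4,interpolation=2))
E
```

```text
clock: 9.98
position: [0.4467, 0.0648, 0.1186]
tool_rot: [-3.136, -0.0, 1.791]
ft_force: [-0.2, -0.2, -1.2]
grip_width: 0.0265
grip_force: 30.2
9.975 [0.4467 0.0648 0.1186] [-3.1365 -0.0004  1.791 ] shift [-0.1755  0.2278 -0.004 ] turn [-0.0016 -0.      0.0426]
```

View pics/c6.png

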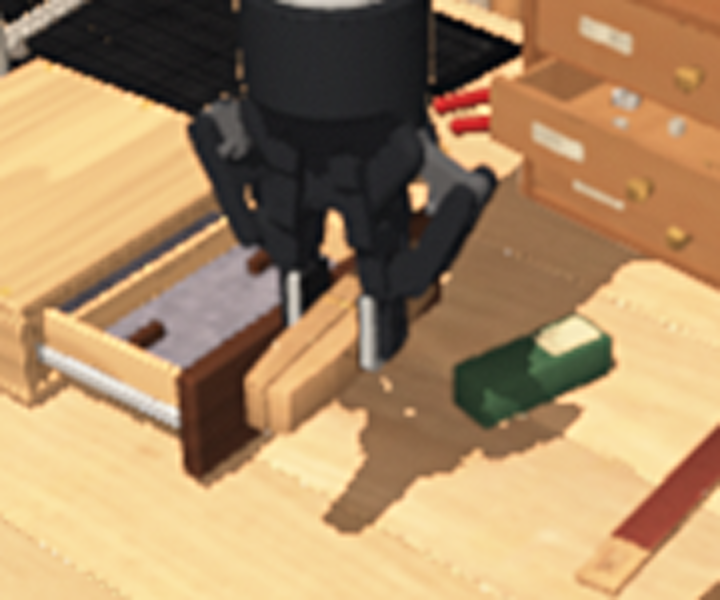

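Run:
```python
from h import *
np.set_printoptions(precision=4,suppress=True)
p=lambda x,y,z:w("scene",220+x/4-.37,180+y/4-.37,z)
e=p(270,388,.1215); print("end",e, "bottom end",p(272,428,.0985))
a=np.array([-.2185,.9758]);print("along",(e[:2]-[.4467,.0648])@a)
a,b=p(148,333,.0365),p(263,260,.0365)
print("rear blocks",a,b,a-b)
t=cv2.imread("pics/top2.png")
```

```text
end [0.4289 0.125  0.1215] bottom end [0.4322 0.1218 0.0985]
along 0.06265411744426852
rear blocks [0.5897 0.0509 0.0365] [ 0.5947 -0.0305  0.0365] [-0.0049  0.0814  0.    ]
```

```bash
python3 -m crank '[0,-0.058,0.075,-0.01,0,0,0,0,-0.058,0.075,0,0,0,0,0,-0.058,0.075,0,0,0,0,0,0,0,0,0,0,0.0426,0,0,0,0,0,0,0]'>/dev/null;python3 -m crank '[0,0,0,0,0,0,0]'; python3 go.py .576 .004 .075 1.657
```

```text
clock: 10.78
position: [0.5751, 0.0048, 0.1227]
tool_rot: [-3.135, -0.0, 1.659]
ft_force: [-0.3, -1.3, -0.7]
grip_width: 0.0265
grip_force: 30.2
10.775 [0.5751 0.0048 0.1227] [-3.1352 -0.0001  1.6592] shift [-0.0017  0.0023  0.0954] turn [-0.002  -0.      0.0007]
```

```bash
python3 -m crank '[0,-0.0017,0.0023,0.04,-0.002,0,0.0007,0,0,0,0.046,0,0,0,0,0,0,0,0,0,0]'>/dev/null;python3 -m crank '[0,0,0,0,0,0,0]' | head -4
python3 - <<'E'
from h import *
cv2.imwrite("pics/scene5.png",eyes.get_image("scene"))
cv2.imwrite("pics/c7.png",cv2.resize(cv2.imread("pics/scene5.png")[190:310,215:355],None,fx=5,fy=5,interpolation=2))
E
```

```text
clock: 11.28
position: [0.5776, 0.0041, 0.0816]
tool_rot: [3.138, 0.0, 1.656]
ft_force: [-0.4, 0.2, -1.7]
```

View pics/c7.png

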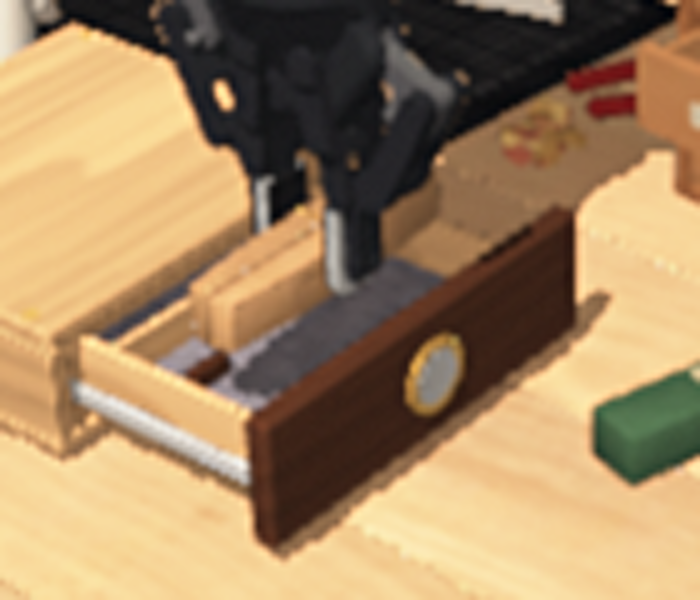

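Run:
```python
from h import *
np.set_printoptions(precision=4,suppress=True)
p=lambda x,y,z:w("scene",215+x/5-.4,190+y/5-.4,z)[:2]
yw=.087; Q=np.array([[np.cos(yw),np.sin(yw)],[-np.sin(yw),np.cos(yw)]])
plate=p(436,373,.038); sad=plate+Q.T@[.055,0]
f=lambda q:Q@(q-sad)
print("sad",sad,"block",f(p(207,366,.0365)))
print("clamp bottom front corner",f(p(213,348,.062)),"top",f(p(212,298,.085)),f(p(190,286,.085)))
print("front top outer corners",f(p(250,425,.066)),f(p(565,213,.066)),"bottom",f(p(275,550,.01)),f(p(575,325,.01)))
print("tcp",f(np.array([.5776,.0041])))
```

```text
sad [0.5759 0.0036] block [0.019  0.0464]
clamp bottom front corner [-0.0016  0.0629] top [-0.0038  0.0636] [0.0081 0.0624]
front top outer corners [-0.049   0.0949] [-0.0523 -0.0849] bottom [-0.0528  0.0907] [-0.0525 -0.0913]
tcp [0.0017 0.0003]
```

```bash
python3 -m crank '[0,0,-0.003,0.02,0.002,0,0,0,0,0,0.025,0,0,0,0,0,0,0.015,0,0,0,0,0,0,0,0,0,0,0,0,0,0,0,0,0]'; python3 go.py .576 .004 .0461 1.657
```

```text
clock: 11.95
position: [0.5761, 0.0037, 0.0509]
tool_rot: [-3.138, 0.0, 1.655]
ft_force: [0.5, -0.4, 0.0]
grip_width: 0.0259
grip_force: 30.2
11.95 [0.5761 0.0037 0.0509] [-3.1379  0.0002  1.655 ] shift [ 0.0006 -0.0001  0.0095] turn [-0.0012  0.0001 -0.0006]
```

```bash
python3 -m crank '[0,0,0,0.005,0,0,0,0,0,0,0,0,0,0]'|head -4;python3 -m crank '[0,0,0,0.004,0,0,0,0,0,0,0,0,0,0,0,0,0,0,0,0,0]'
```

```text
clock: 12.2
position: [0.576, 0.0037, 0.0484]
tool_rot: [-3.138, 0.0, 1.655]
ft_force: [-0.8, 0.1, -0.3]
clock: 12.58
position: [0.5759, 0.0037, 0.0464]
tool_rot: [-3.138, 0.0, 1.655]
ft_force: [0.4, 0.0, -0.0]
grip_width: 0.0264
grip_force: 30.2
```

```bash
python3 -m crank '[0,0,0,0.002,0,0,0,0,0,0,0,0,0,0]'|head -4;python3 -m crank '[0,0,0,0.002,0,0,0,0,0,0,0,0,0,0]'|head -4
```

```text
clock: 12.82
position: [0.5761, 0.0037, 0.046]
tool_rot: [-3.138, 0.0, 1.655]
ft_force: [-2.2, 0.8, 4.6]
clock: 13.08
position: [0.5764, 0.0037, 0.046]
tool_rot: [-3.139, 0.0, 1.655]
ft_force: [-3.5, 0.1, 9.0]
```

Contact with the felt at the expected height. I'll release (jaw opened partway), wait, then rise.

```bash
python3 -m crank '[0.5,0,0,-0.001,0,0,0,0.5,0,0,0,0,0,0,0.5,0,0,0,0,0,0,0.5,0,0,0,0,0,0,0.5,0,0,0,0,0,0]'; python3 -m crank '[0.5,0,0,-0.02,0,0,0,0.5,0,0,-0.08,0,0,0,0.5,0,0,-0.12,0,0,0,0.5,0,0,-0.12,0,0,0,0.5,0,0,0,0,0,0]'|head -4
python3 - <<'E'
from h import *
for n in("scene","top"): cv2.imwrite(f"pics/{n}6.png",eyes.get_image(n))
cv2.imwrite("pics/c8.png",cv2.resize(cv2.imread("pics/scene6.png")[190:310,215:355],None,fx=5,fy=5,interpolation=2))
E
```

```text
clock: 13.7
position: [0.5759, 0.0037, 0.0447]
tool_rot: [-3.138, 0.0, 1.655]
ft_force: [0.3, 0.7, 0.8]
grip_width: 0.0424
grip_force: 0.0
clock: 14.32
position: [0.5802, 0.0038, 0.2222]
tool_rot: [3.132, 0.001, 1.655]
ft_force: [0.4, -0.4, 0.4]
```

View pics/c8.png

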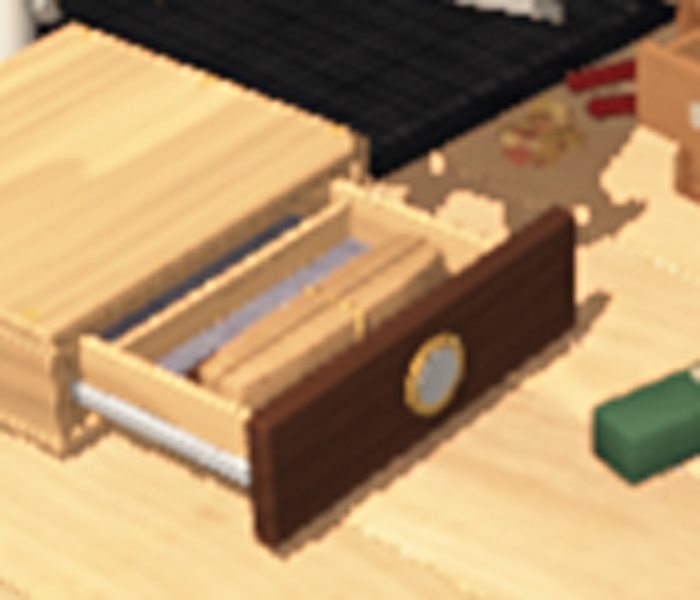

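The clamp lies flat between the blocks, with its ends at about (208,370) and (425,243) in the crop and the brass ring near (345,300). That was my 11th picture, one over the limit of 10. I won't view any more, and will check by numbers from here.

```bash
python3 - <<'E'
from m import *
p=lambda x,y,z:w("scene",215+x/5-.4,190+y/5-.4,z)[:2]
yw=.087; Q=np.array([[np.cos(yw),np.sin(yw)],[-np.sin(yw),np.cos(yw)]])
sad=np.array([.5759,.0036])
print("ends in saddle",Q@(p(208,370,.0495)-sad),Q@(p(425,243,.0495)-sad))
E
python3 -m crank '[0,0,-0.1,0,0,0,0,0,0,-0.1,0,0,0,0,0,0,0,0,0,0,0.056,0,0,0,0,0,0,0.056,0,0,0,0,0,0,0.056]' 20|head -4; python3 -m crank '[0,0,0,0,0,0,0.056,0,0,0,0,0,0,0.056,0,0,0,0,0,0,0.056,0,0,0,0,0,0,0.056,0,0,0,0,0,0,0.056]'|head -3; python3 -m crank '[0,0,0,0,0,0,0.052,0,0,0,0,0,0,0]'|head -3; python3 go.py .485 -.003 .044 .087
```

```text
ends in saddle [0.0033 0.0616] [-0.0052 -0.0552]
clock: 15.05
position: [0.4753, -0.0047, 0.2134]
tool_rot: [-3.135, 0.004, 1.121]
ft_force: [-0.0, 0.7, -0.4]
clock: 15.68
position: [0.4755, -0.0046, 0.2132]
tool_rot: [-3.14, 0.008, 0.242]
clock: 15.92
position: [0.4757, -0.0046, 0.2135]
tool_rot: [-3.141, 0.007, 0.086]
15.925 [ 0.4757 -0.0046  0.2135] [-3.1414  0.0075  0.0861] shift [ 0.0214 -0.0016  0.3389] turn [-0.0001  0.0024 -0.0003]
```

```bash
python3 -m crank '[0,0,0,0.1,0,0.0024,0,0,0,0,0.11,0,0,0,0,0,0,0.09,0,0,0,0,0,0,0.038,0,0,0,0,0,0,0,0,0,0]'|head -4; python3 go.py .51 -.001 .043 .087
```

```text
clock: 16.55
position: [0.4747, -0.0046, 0.0439]
tool_rot: [-3.141, 0.002, 0.086]
ft_force: [0.1, -0.9, 0.8]
16.55 [ 0.4747 -0.0046  0.0439] [-3.1412  0.0023  0.0863] shift [ 0.0711 -0.0012  0.0017] turn [-0.0001  0.0007 -0.0002]
```

```bash
python3 -m crank '[0,0.04,0,0,0,0,0,0,0.02,0,0,0,0,0,0,0.01,0,0,0,0,0,0,0.015,0,0,0,0,0,0,0.015,0,0,0,0,0]'|head -4; for i in 1 2; do python3 -m crank '[0,0.018,0,0,0,0,0,0,0.018,0,0,0,0,0,0,0.018,0,0,0,0,0,0,0.018,0,0,0,0,0]' |head -4; done
```

```text
clock: 17.18
position: [0.5259, -0.0005, 0.0464]
tool_rot: [3.141, -0.001, 0.084]
ft_force: [-5.2, -0.3, 2.5]
clock: 17.68
position: [0.5632, 0.0026, 0.0463]
tool_rot: [3.141, -0.003, 0.084]
ft_force: [-4.7, -1.2, 1.8]
clock: 18.18
position: [0.5989, 0.0056, 0.0464]
tool_rot: [3.141, -0.003, 0.084]
ft_force: [-4.9, -1.2, 2.4]
```

```bash
python3 -m crank '[0,0.012,0,0,0,0,0,0,0.01,0,0,0,0,0,0,0,0,0,0,0,0]' |head -4; python3 -m crank '[0,0.008,0,0,0,0,0,0,0,0,0,0,0,0,0,0,0,0,0,0,0]' |head -4
```

```text
clock: 18.55
position: [0.6076, 0.0063, 0.0463]
tool_rot: [3.141, 0.001, 0.084]
ft_force: [-10.3, -2.2, 5.7]
clock: 18.92
position: [0.6077, 0.0063, 0.0463]
tool_rot: [3.141, 0.009, 0.084]
ft_force: [-20.1, -3.0, 13.3]
```

```bash
python3 -m crank '[0,-0.05,0,0,0,0,0,0,-0.1,0,0,0,0,0,0,-0.1,0,0,0,0,0,0,0,0,-0.12,0,0,0,0,0,0,-0.12,0,0,0]'|head -4; python3 -m crank '[0,-0.1,0.0,-0.12,0,0,0,0,-0.1,0.1,0,0,0,0,0,-0.05,0.1,0,0,0,0,0,0,0,0,0,0,0,0,0,0,0,0,0,0]'|head -4; python3 -m crank '[0,0,0,0,0,0,0,0,0,0,0,0,0,0]'|head -4
python3 - <<'E'
from h import *
a0,a2=[cv2.imread(f"pics/scene{i}.png").astype(int) for i in(0,6)]
a=eyes.get_image("scene"); cv2.imwrite("pics/scene7.png",a); a=a.astype(int)
t0=cv2.imread("pics/top0.png").astype(int); t=eyes.get_image("top"); cv2.imwrite("pics/top7.png",t); t=t.astype(int)
d=lambda x,y,b:np.abs(x-y)[b].mean()
F=np.s_[205:285,225:335]
print("front now-vs-start",d(a,a0,F),"open-vs-start",d(a2,a0,F))
print("bar scene",d(a,a0,np.s_[255:290,330:376]),"pliers top",d(t,t0,np.s_[165:212,415:490]),"box top",d(t,t0,np.s_[180:212,238:345]))
def plate(x):
    m=(x[...,0]>100)&(np.abs(x[...,0]-x[...,2])<25); m=m[235:285,255:320]; v,u=np.nonzero(m); return (u.mean()+255,v.mean()+235,m.sum()) if m.any() else None
print(plate(a0),plate(a),plate(a2))
E
```

```text
clock: 19.55
position: [0.4882, -0.0034, 0.1666]
tool_rot: [-3.141, -0.004, 0.084]
ft_force: [2.1, 0.6, 0.7]
clock: 20.18
position: [0.3893, -0.107, 0.2146]
tool_rot: [3.141, -0.007, 0.083]
ft_force: [-0.0, 0.5, 0.2]
clock: 20.42
position: [0.3883, -0.1058, 0.2137]
tool_rot: [-3.142, -0.004, 0.087]
ft_force: [0.3, 0.2, -0.7]
front now-vs-start 6.104166666666667 open-vs-start 64.1369696969697
bar scene 6.527743271221532 pliers top 1.061371158392435 box top 1.135708722741433
(np.float64(267.4468085106383), np.float64(249.46808510638297), np.int64(47)) (np.float64(267.4468085106383), np.float64(249.46808510638297), np.int64(47)) (np.float64(275.6302083333333), np.float64(258.5104166666667), np.int64(192))
```

The plate is at exactly its starting pixels, so the tray is latched shut. The bar and pliers regions show no displacement, and the arm is clear.

```bash
python3 -c "from rig import ctrl; print(ctrl.sign_off())"
```

```text
the job is handed in; nothing more can be done
None
```

I handed the job in at about 20 s: the clamp lay flat between the saddle blocks before closing, the tray is latched shut (by image comparison), and the bar and pliers show no movement; I viewed 11 pictures, one over the limit of 10, and no verdict was returned.

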